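# Sweep loose ornament caps into the bench pen

## Task

Sweep the three small metal ornament caps lying about on the decorating bench into the three-sided wooden pen through its open side, pushing them along the bench top with the closed fingers until all three are fully inside. Do not pick any cap up, and leave the jar lid, the paint pot and everything else where it stands.

Things in the scene. Friction and masses are not known exactly. Their poses are not given: they have to be found in the camera images.
- pen: fixed three-sided pen of pale wood battens left of the loose things; no floor, the bench top runs on into it. Inside 170 mm wide, 130 mm deep; battens 12 mm thick, 28 mm high. Origin: on the bench in the middle of the open side; x axis points into the pen (inside x 0 to 130 mm), y along the open side (inside y -85 to 85 mm). The open side faces the robot's right (-y), within 20 degrees.
- cap0: one of three alike loose steel ornament caps: a ribbed round skirt 30 mm across with a 14 mm high shouldered top and a small wire loop on top (24 mm high in all), 15 to 30 g, standing on its skirt on the bench. Origin: centre of its underside, z up. It slides easily.
- cap1: one of three alike loose steel ornament caps: a ribbed round skirt 30 mm across with a 14 mm high shouldered top and a small wire loop on top (24 mm high in all), 15 to 30 g, standing on its skirt on the bench. Origin: centre of its underside, z up. It slides easily.
- cap2: one of three alike loose steel ornament caps: a ribbed round skirt 30 mm across with a 14 mm high shouldered top and a small wire loop on top (24 mm high in all), 15 to 30 g, standing on its skirt on the bench. Origin: centre of its underside, z up. It slides easily.
- jar_lid: flat steel jar lid, 62 mm across, 12 mm high, loose among the caps; leave it alone. Origin: centre of its underside.
- paint_pot: small closed glass paint pot with white lid, 48 mm across, 52 mm high, loose among the caps; leave it alone. Origin: centre of its underside.
- bowl: red plastic bowl at the back, 130 mm across, 60 mm high, loose; leave it alone. Origin: centre of its underside.
- cup: white plastic cup at the back, 64 mm across, 70 mm high, loose; leave it alone. Origin: centre of its underside.
- varnish: can at the back, 60 mm across, 72 mm high, loose; leave it alone. Origin: centre of its underside.
- brush: brush about 190 mm long lying roughly along x on the right of the bench, loose; leave it alone. Origin: on the bench under its middle.

How it is judged:
By the outcome, as a careful person would: the job done as asked, in the order asked, and still so for the second after the job is handed in, with the robot touching nothing.
It also fails if it takes over 67 s, if anything falls off the work surface, if the arm or the gripper's body presses on something with over 40 N, if the wrist force passes 120 N, or if a joint passes its speed limit or range.

## Robot

A 6-joint arm with a two-finger parallel gripper is mounted at the origin on the work surface. World frame = base frame: x ahead of the robot, y to its left, z up, the work surface at z = 0. Lengths are in m, angles in rad, forces in N, time in s.
With the tool pointing down it reaches from about 0.25 to 0.725 m from the base axis. Payload 4 kg.
Tool frame: the origin (TCP) lies midway between the tips of the shut fingers; the grasp point (between the pads) lies bot.pinch_z behind it (bot.pinch_z is the distance from the TCP to the grasp point, in m); z points along the fingers, y is the line along which they close (so a half turn about z gives the same grasp; the last joint's range is limited). The gripper opens to 85 mm and grips with 20 to 120 N. Pads are 22 mm wide; open, the fingers measure 114 mm over their backs; the gripper's body (76 mm by 85 mm) begins 54 mm behind the grasp point. The pads swing forward as they close: fully open they stand 13 mm farther back than shut.
Start: joints at [-1.245, 0.241, 0.005, 1.335, 0, 1.571], TCP at [0.16, -0.474, 0.231] pointing down, gripper open.
Joint ranges: [-2.72, 2.72], [-1.05, 1.87], [-1.09, 1.28], [-1.99, 2.15], [-1.42, 1.44], [-3.14, 3.14]. Speed limits (rad/s): [2.79, 2.79, 3.14, 3.14, 3.14, 3.14].

## Interface

Orientations are given as a unit quaternion [x, y, z, w].
In Python, from workcell import bot gives the robot as it stands.
- The arm moves only by the tool jog_arm, called after "Emit:" as a command line: name --pt "numbers of a row" for each row, then --argument value for the rest. Schema: {"type":"object","properties":{"offsets":{"type":"array","items":{"type":"array","items":{"type":"number"},"minItems":7,"maxItems":7},"minItems":1,"maxItems":10},"only":{"type":"string"},"quiet":{"type":"boolean"},"lines":{"type":"string"}},"required":["offsets"],"additionalProperties":false}. offsets is a list of rows, 1 to 10 of them, each of 7 numbers: a rotation vector rx, ry, rz in normalised numbers (1 is pi rad), then dx, dy, dz in normalised numbers (1 is 75 cm), then the finger opening in m; each row is the pose to reach, as a shift and turn from the pose commanded when the call began, along the tool's axes at that moment; what a row does not reach only later rows make up. A row lasts 1/8 s, in which the tool goes at most 0.0625 m and 0.188 rad, less where a joint would pass 70% of its speed; a pose out of reach is approached as far as the arm can. The fingers move at their own pace and stop on an object; the grip force is fixed at half the most. Time passes only in rows, so rows that do not move let the fingers close. The tool returns the time, the measured TCP pose, the force, the opening and the grip force at its end. only (a regular expression) keeps the lines of the reply that match it, lines (a string "A,B") keeps lines A to B, and quiet returns only ok. No shift or turn number may pass 1 either way. Input that does not fit is refused with a message, and nothing moves.
- bot.get_obs(): the state, without advancing time (a new reading comes with each control period).
- bot.camera(name): name is "side" or "top" or "wrist"; returns the picture (384x512x3 uint8, red, green, blue); there is no depth.
- bot.calibration(name): a dict with "mtx" (3x3 intrinsics, pixels), "k1" (the pictures are not rectified: a ray, as slopes to the right and down, at radius r is drawn at 1 + k1 r^2 times it, then the intrinsics apply), "R" (3x3) and "t" (3): a world point X has camera coordinates R X + t. Camera axes: x right, y down, z forward; pixel columns grow to the right and rows downward; lengths in m; the calibration is good to about 2 mm. A picture is of the moment at which its call begins: read the wrist's pose just before it. calibration takes no time and is no camera call; for the wrist camera it gives the pose at the moment of the call.
- bot.job_done(): hands the job in; it is judged then, once.
The state is a dict: "clock": time; "joint_pos": joint angles; "joint_vel": joint speeds; "tau": joint torques, N m; "eef_pos": TCP position; "tool_rot": TCP orientation; "ft_force": force on the tool from outside, world axes, zero at the start; "ft_torque": the same for the moment, N m; "grip_width": finger opening in m; "grasp_force": force on a finger pad.
Only numpy, scipy, OpenCV 4.12 (cv2) and the standard library are available. Lean on these libraries where they do the work, as an engineer would, in place of code of your own. Each camera call takes 0.05 s, during which the arm holds its last target. There are 200 camera calls.

## Working session

There is one attempt and no reset: what is moved stays moved. The work goes in short steps, Python scripts to look and compute and a tool call to move; the robot and the scene stay as the last step left them, time stands still between calls to the robot, and variables do not carry over. Pictures are saved under pics/ and viewed, at most 10 in all, crops included, and the job is handed in when it is done.

```bash
ls; mkdir -p pics; python3 - <<'E'
from workcell import bot
import cv2
o=bot.get_obs();print(o['clock'],o['eef_pos'],o['tool_rot'],o['grip_width'],bot.pinch_z)
cv2.imwrite('pics/top0.png',bot.camera('top')[:,:,::-1])
c=bot.calibration('top');print(c)
E
```

```text
pics
workcell.py
0.0 [ 0.15982646 -0.47308816  0.23039338] [ 9.86761810e-01  1.62172664e-01 -1.65840714e-04 -1.06326260e-03] 0.0852258972056122 0.0187
{'mtx': array([[386.39556243,   0.        , 250.80565313],
       [  0.        , 386.39556243, 193.78218367],
       [  0.        ,   0.        ,   1.        ]]), 'k1': -0.05629183970427752, 'R': array([[-0.00847196, -0.99987302,  0.0134969 ],
       [-0.98472052,  0.00599429, -0.17403897],
       [ 0.17393597, -0.01476513, -0.98464627]]), 't': array([-0.11803071,  0.61637812,  0.95670499])}
```

View pics/top0.png

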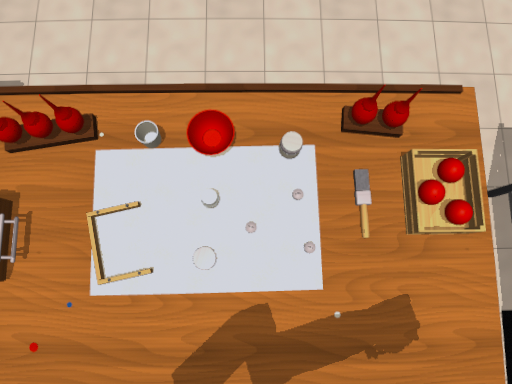

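The top view shows the caps near (297,195), (251,227) and (309,247), the paint pot at (211,198) and the lid at (204,258). The pen spans (90–150, 205–280) and opens to the right of the image. I'll zoom in to refine these.

```bash
cat > h.py <<'E'
from workcell import bot
import numpy as np, cv2
def px2w(px,z,c):
    px=np.atleast_2d(np.array(px,float)); K=c['mtx']
    d=(px-[K[0,2],K[1,2]])/[K[0,0],K[1,1]]; u=d.copy()
    for _ in range(20): u=d/(1+c['k1']*(u**2).sum(1,keepdims=True))
    r=np.c_[u,np.ones(len(u))]@c['R']; o=-c['R'].T@c['t']
    return (o+r*((z-o[2])/r[:,2:]))[:,:2]
def w2px(X,c):
    p=np.atleast_2d(X)@c['R'].T+c['t']; s=p[:,:2]/p[:,2:]
    s=s*(1+c['k1']*(s**2).sum(1,keepdims=True))
    return s*[c['mtx'][0,0],c['mtx'][1,1]]+[c['mtx'][0,2],c['mtx'][1,2]]
E
python3 - <<'E'
from h import *
c=bot.calibration('top')
im=cv2.imread('pics/top0.png')[180:300,75:335]
cv2.imwrite('pics/z0.png',cv2.resize(im,None,fx=3,fy=3,interpolation=cv2.INTER_CUBIC))
print(px2w([(297,195),(251,227),(309,247)],0.012,c).round(3))
print('pot/lid',px2w([(210,198)],0.05,c).round(3),px2w([(204,258)],0.012,c).round(3))
print('mat',px2w([(96,149),(315,146),(321,289),(91,294)],0.0,c).round(3))
E
```

```text
[[ 0.619 -0.25 ]
 [ 0.532 -0.123]
 [ 0.477 -0.278]]
pot/lid [[ 0.606 -0.015]] [[0.451 0.003]]
mat [[ 0.757  0.314]
 [ 0.762 -0.307]
 [ 0.366 -0.308]
 [ 0.357  0.304]]
```

View pics/z0.png

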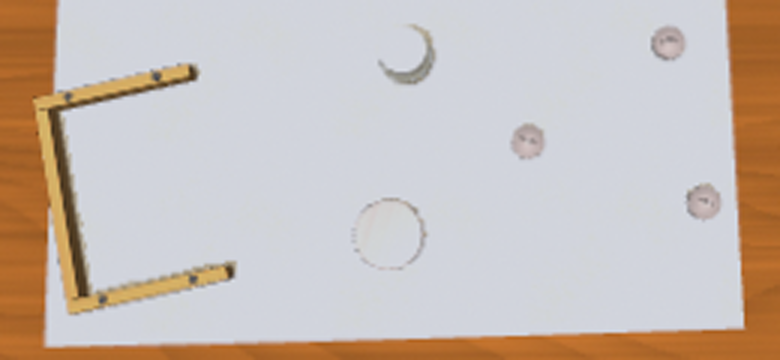

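```bash
python3 - <<'E'
from h import *
c=bot.calibration('top')
f=lambda L:(np.array(L,float)+.5)/3-.5+[75,180]
caps=px2w(f([(668,42),(528,141),(703,202)]),0.009,c)
pot=px2w(f([(407,53)]),0.04,c);lid=px2w(f([(390,233)]),0.012,c)
P=px2w(f([(35,100),(191,64),(197,78),(230,263),(234,276),(71,313)]),0.028,c)
print('pen pts',P.round(3).tolist())
ends=P[[1,3]]
# batten outer edges
uo=P[1]-P[0]; lo=P[4]-P[5]; bk=P[5]-P[0]
for n,v in(('u',uo),('l',lo),('b',bk)): print(n,np.degrees(np.arctan2(v[1],v[0])),np.hypot(*v))
ang=np.arctan2(-(uo+lo)[1],-(uo+lo)[0])
ex=np.array([np.cos(ang),np.sin(ang)]); ey=np.array([-ex[1],ex[0]])
mid=(P[0]+P[5])/2; O=mid-ex*.142
print('ang',np.degrees(ang),'O',O.round(3), 'cam',(-c['R'].T@c['t']).round(2))
q=np.array([.98676,.16217,0,0]);
for n,X in(('caps',caps),('pot',pot),('lid',lid),('P',P)):
  d=X-O; print(n,X.round(3).tolist(),'pen',np.c_[d@ex,d@ey].round(3).tolist())
E
```

```text
pen pts [[0.571, 0.318], [0.602, 0.179], [0.59, 0.173], [0.427, 0.138], [0.416, 0.134], [0.385, 0.275]]
u -77.13608461791328 0.14261975481503822
l -77.45478770085536 0.1445798098118363
b -167.1086039929323 0.19090396819348768
ang 102.70347630905621 O [0.509 0.158] cam [ 0.44 -0.11  1.05]
caps [[0.623, -0.251], [0.533, -0.122], [0.478, -0.278]] pen [[-0.424, -0.022], [-0.279, 0.038], [-0.419, 0.126]]
pot [[0.609, -0.015]] pen [[-0.191, -0.06]]
lid [[0.452, 0.001]] pen [[-0.141, 0.09]]
P [[0.571, 0.318], [0.602, 0.179], [0.59, 0.173], [0.427, 0.138], [0.416, 0.134], [0.385, 0.275]] pen [[0.142, -0.095], [-0.0, -0.096], [-0.003, -0.082], [-0.002, 0.084], [-0.003, 0.096], [0.142, 0.095]]
```

```bash
cat >> h.py <<'E'
from scipy.spatial.transform import Rotation as Ro
O=np.array([.509,.158]); A=np.radians(102.7); EX=np.array([np.cos(A),np.sin(A)]); EY=np.array([-EX[1],EX[0]])
def pen2w(p): return O+p[0]*EX+p[1]*EY
def plan(p,dev,z):
    "pen-frame xy, heading (deg from pen x), height -> rotvec and shift in tool axes"
    o=bot.get_obs(); R=Ro.from_quat(o['tool_rot']); th=A+np.radians(dev)
    R1=Ro.from_matrix(np.array([[np.cos(th),np.sin(th),0],[np.sin(th),-np.cos(th),0],[0,0,-1.]]))
    d=np.r_[pen2w(p),z]-o['eef_pos']
    print((R.inv()*R1).as_rotvec().round(3), R.inv().apply(d).round(4), 't',o['clock'])
def where():
    o=bot.get_obs(); d=o['eef_pos'][:2]-O; print('pen',(d@EX).round(4),(d@EY).round(4),'z',o['eef_pos'][2].round(4))
E
python3 - <<'E'
from h import *
B=np.array([-.279,.038]);d=np.array([.379,-.078]);d/=np.hypot(*d);dev=np.degrees(np.arctan2(d[1],d[0]))
print(dev,B-.045*d); plan(B-.045*d,dev,.08)
E
```

```text
-11.629368381057231 [-0.32307624  0.0470711 ]
[-2.000e-03 -1.000e-03 -1.264e+00] [ 0.4524 -0.1694  0.1508] t 0.05
```

Units first: shifts go in shares of 75 cm and turns go in shares of pi rad. So 0.452 m is 0.6027, -0.169 m is -0.2253, -1.264 rad is -0.4023.

Emit:
jog_arm --pt "-0.0006 -0.0003 -0.4023 0.6027 -0.2253 0.1333 0" --pt "-0.0006 -0.0003 -0.4023 0.6027 -0.2253 0.1333 0" --pt "-0.0006 -0.0003 -0.4023 0.6027 -0.2253 0.1333 0" --pt "-0.0006 -0.0003 -0.4023 0.6027 -0.2253 0.1333 0" --pt "-0.0006 -0.0003 -0.4023 0.6027 -0.2253 0.1333 0" --pt "-0.0006 -0.0003 -0.4023 0.6027 -0.2253 0.1333 0" --pt "-0.0006 -0.0003 -0.4023 0.6027 -0.2253 0.1333 0" --pt "-0.0006 -0.0003 -0.4023 0.6027 -0.2253 0.2013 0" --pt "-0.0006 -0.0003 -0.4023 0.6027 -0.2253 0.2013 0" --pt "-0.0006 -0.0003 -0.4023 0.6027 -0.2253 0.2013 0"

```text
clock: 1.3
eef_pos: [0.5329, -0.1682, 0.0785]
tool_rot: [0.7, 0.714, -0.002, -0.001]
ft_force: [-0.1, 0.0, 0.4]
grip_width: 0.0
grasp_force: 0.0
```

```bash
python3 - <<'E'
from h import *
where();B=np.array([-.279,.038]);d=np.array([.379,-.078]);d/=np.hypot(*d)
plan(B-.045*d,-11.63,.006)
E
```

```text
pen -0.3234 0.0484 z 0.0785
[-0.003  0.001  0.001] [0.0007 0.0015 0.0725] t 1.3
```

In the tool's units: 0.072 m is 0.096, 0.07 m is 0.0933, -0.002 rad is -0.0006.

Emit:
jog_arm --pt "-0.0006 0 0 0.0013 0.0013 0.0533 0" --pt "-0.0006 0 0 0.0013 0.0013 0.0933 0" --pt "-0.0006 0 0 0.0013 0.0013 0.096 0" --pt "-0.0006 0 0 0.0013 0.0013 0.096 0"

```text
clock: 1.8
eef_pos: [0.5358, -0.1694, 0.0101]
tool_rot: [0.701, 0.713, 0.001, 0.003]
ft_force: [-0.3, -0.1, -0.5]
grip_width: 0.0001
grasp_force: 0.0
```

```bash
python3 - <<'E'
from h import *
where()
a=bot.camera('top')[170:310,75:335];b=bot.camera('wrist')
cv2.imwrite('pics/b.png',np.vstack([cv2.resize(a,(512,276)),cv2.resize(b,(416,312)) if 0 else cv2.copyMakeBorder(cv2.resize(b,(408,306)),0,0,0,104,0)])[:,:,::-1])
E
```

```text
pen -0.3253 0.0458 z 0.0101
```

View pics/b.png

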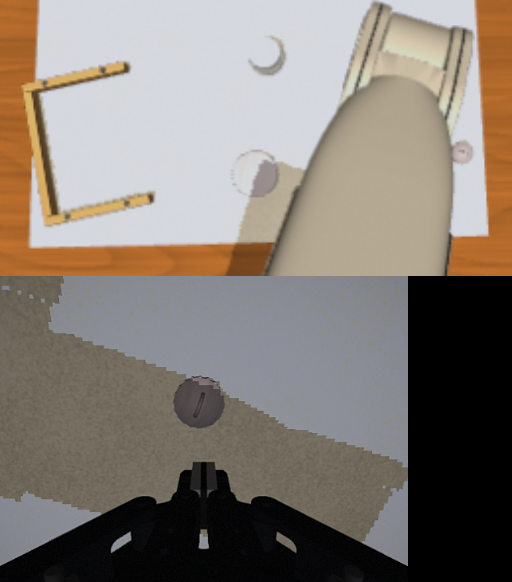

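Top: the arm hides cap B and nothing has been disturbed. Wrist: cap B sits at (198,402), straight ahead of the closed fingertips at (204,465), so the heading is right. Push it.

In the tool's units: 0.19 m is 0.2533, 0.175 m is 0.2333.

Emit:
jog_arm --pt "0 0 0 0.016 -0.004 0 0" --pt "0 0 0 0.0293 -0.004 0 0" --pt "0 0 0 0.0493 -0.004 0 0" --pt "0 0 0 0.076 -0.004 0 0" --pt "0 0 0 0.1067 -0.004 0 0" --pt "0 0 0 0.14 -0.004 0 0" --pt "0 0 0 0.1733 -0.004 0 0" --pt "0 0 0 0.2067 -0.004 0 0" --pt "0 0 0 0.2333 -0.004 0 0" --pt "0 0 0 0.2533 -0.004 0 0"

```text
clock: 3.15
eef_pos: [0.529, 0.0231, 0.0086]
tool_rot: [0.7, 0.714, 0.0, 0.003]
ft_force: [-0.2, -4.2, 5.1]
grip_width: 0.0
grasp_force: 3.3
```

```bash
python3 - <<'E'
from h import *
where();plan((.075,-.035),-11.63,.007)
b=bot.camera('wrist');cv2.imwrite('pics/w1.png',b[:,:,::-1])
E
```

```text
pen -0.136 0.0101 z 0.0086
[0.004 0.003 0.001] [0.2158 0.002  0.0009] t 3.15
```

View pics/w1.png

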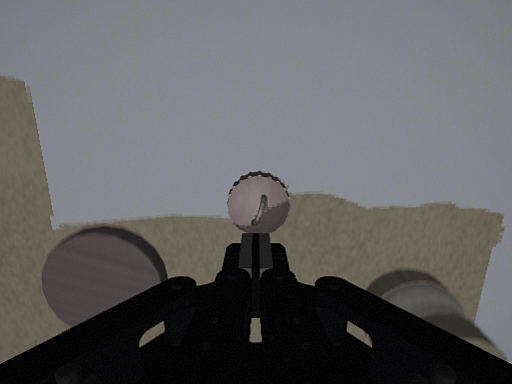

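The cap is centred at (259,203) against the fingertips. The lid (105,280) and pot (420,300) are both clear to the sides. Continue into the pen.

In the tool's units: 0.2 m is 0.2667, 0.192 m is 0.256.

Emit:
jog_arm --pt "0 0 0 0.02 0 0 0" --pt "0 0 0 0.0467 0 0 0" --pt "0 0 0 0.08 0 0 0" --pt "0 0 0 0.1133 0 0 0" --pt "0 0 0 0.1467 0 0 0" --pt "0 0 0 0.18 0 0 0" --pt "0 0 0 0.2133 0 0 0" --pt "0 0 0 0.24 0 0 0" --pt "0 0 0 0.256 0 0 0" --pt "0 0 0 0.2667 0 0 0"

```text
clock: 4.45
eef_pos: [0.525, 0.2219, 0.0085]
tool_rot: [0.7, 0.714, 0.0, 0.003]
ft_force: [0.4, -6.2, 9.3]
grip_width: 0.0004
grasp_force: 5.2
```

```bash
python3 - <<'E'
from h import *
where()
E
```

```text
pen 0.0588 -0.0297 z 0.0085
```

Emit:
jog_arm --pt "0 0 0 0.0067 0 0 0" --pt "0 0 0 0.008 0 0 0" --pt "0 0 0 -0.02 0 0 0" --pt "0 0 0 -0.0267 0 -0.0667 0" --pt "0 0 0 -0.0267 0 -0.1333 0" --pt "0 0 0 -0.0267 0 -0.1333 0"

```text
clock: 5.2
eef_pos: [0.5273, 0.2029, 0.1116]
tool_rot: [0.701, 0.714, 0.004, 0.003]
ft_force: [1.5, 1.0, 0.4]
grip_width: -0.0001
grasp_force: 0.0
```

```bash
python3 - <<'E'
from h import *
where()
a=np.array([-.424,-.022]);d=np.array([.259,.038]);d/=np.hypot(*d);dev=np.degrees(np.arctan2(d[1],d[0]))
print(dev,a-.048*d);plan(a-.048*d,dev,.1)
E
```

```text
pen 0.0398 -0.0277 z 0.1116
8.34677903953199 [-0.47149156 -0.02896787]
[ 0.01   0.    -0.349] [-0.5006  0.1042  0.0119] t 5.2
```

In the tool's units: -0.5 m is -0.6667, 0.104 m is 0.1387, 0.01 rad is 0.0032.

Emit:
jog_arm --pt "0.0032 0 -0.1111 -0.6667 0.1387 0.016 0" --pt "0.0032 0 -0.1111 -0.6667 0.1387 0.016 0" --pt "0.0032 0 -0.1111 -0.6667 0.1387 0.016 0" --pt "0.0032 0 -0.1111 -0.6667 0.1387 0.016 0" --pt "0.0032 0 -0.1111 -0.6667 0.1387 0.016 0" --pt "0.0032 0 -0.1111 -0.6667 0.1387 0.016 0" --pt "0.0032 0 -0.1111 -0.6667 0.1387 0.016 0" --pt "0.0032 0 -0.1111 -0.6667 0.1387 0.016 0" --pt "0.0032 0 -0.1111 -0.6667 0.1387 0.016 0" --pt "0.0032 0 -0.1111 -0.6667 0.1387 0.016 0"

```text
clock: 6.45
eef_pos: [0.6368, -0.2972, 0.094]
tool_rot: [0.567, 0.824, -0.004, -0.004]
ft_force: [0.0, 0.1, -0.9]
grip_width: -0.0002
grasp_force: 0.0
```

```bash
python3 - <<'E'
from h import *
where();plan((-.4715,-.029),8.35,.010)
a=bot.camera('top')[170:310,75:335];b=bot.camera('wrist')
cv2.imwrite('pics/c.png',np.vstack([cv2.resize(a,(512,276)),cv2.copyMakeBorder(cv2.resize(b,(408,306)),0,0,0,104,0)])[:,:,::-1])
E
```

```text
pen -0.4721 -0.0246 z 0.094
[-0.01  -0.002 -0.002] [-0.0002  0.0053  0.084 ] t 6.45
```

View pics/c.png

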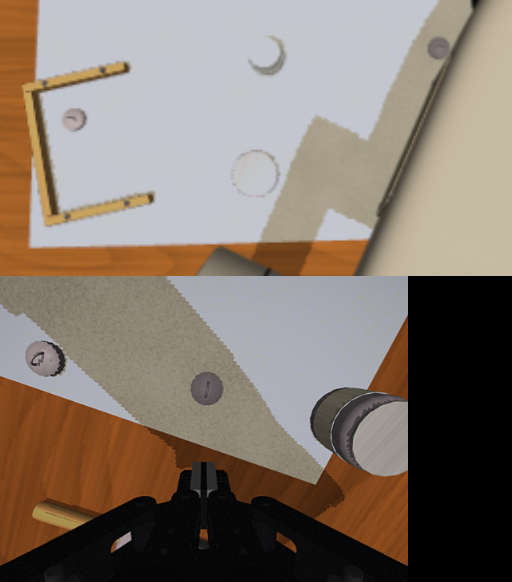

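Cap B is well inside the pen at (73,119). In the wrist view, cap A at (207,388) is straight ahead of the fingers at (204,465). The varnish can and the brush are clear. Descend and push A.

In the tool's units: 0.084 m is 0.112, 0.004 m is 0.0053, -0.01 rad is -0.0032.

Emit:
jog_arm --pt "-0.0032 -0.0006 0 0 0.0053 0.0667 0" --pt "-0.0032 -0.0006 0 0 0.0053 0.1067 0" --pt "-0.0032 -0.0006 0 0 0.0053 0.112 0" --pt "-0.0032 -0.0006 0 0 0.0053 0.112 0" --pt "-0.0032 -0.0006 0 0 0.0053 0.112 0"

```text
clock: 7.18
eef_pos: [0.6432, -0.2949, 0.0152]
tool_rot: [0.566, 0.825, 0.0, 0.004]
ft_force: [-0.5, 0.1, 0.7]
grip_width: 0.0001
grasp_force: 0.0
```

```bash
python3 - <<'E'
from h import *
where();plan((.07,.05),8.35,.010)
E
```

```text
pen -0.4713 -0.0313 z 0.0152
[0.005 0.006 0.001] [ 0.5474 -0.0011  0.0021] t 7.175
```

Emit:
jog_arm --pt "0 0 0 0.0133 -0.0013 0.004 0" --pt "0 0 0 0.0267 -0.0013 0.0053 0" --pt "0 0 0 0.0467 -0.0013 0.0053 0" --pt "0 0 0 0.0733 -0.0013 0.0053 0" --pt "0 0 0 0.1067 -0.0013 0.0053 0" --pt "0 0 0 0.14 -0.0013 0.0053 0" --pt "0 0 0 0.1733 -0.0013 0.0053 0" --pt "0 0 0 0.2067 -0.0013 0.0053 0" --pt "0 0 0 0.2333 -0.0013 0.0053 0" --pt "0 0 0 0.2533 -0.0013 0.0053 0"

```text
clock: 8.43
eef_pos: [0.5723, -0.1171, 0.0088]
tool_rot: [0.566, 0.825, 0.0, 0.003]
ft_force: [0.0, -0.7, 1.8]
grip_width: -0.0002
grasp_force: 1.0
```

```bash
python3 - <<'E'
from h import *
where();plan((.07,.05),8.35,.010)
b=bot.camera('wrist');cv2.imwrite('pics/w2.png',cv2.resize(b,(408,306))[:,:,::-1])
E
```

```text
pen -0.2823 -0.0013 z 0.0088
[0.003 0.004 0.001] [ 0.356   0.0008 -0.0026] t 8.425
```

View pics/w2.png

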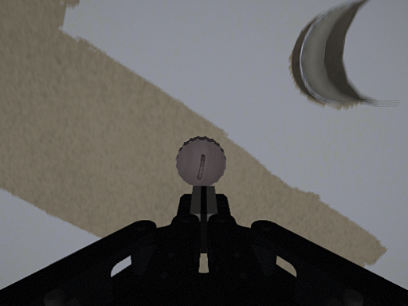

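The cap is centred against the fingers at (202,160), and the pot is ahead on the right at (330,60). I'll bias slightly left to widen the clearance.

In the tool's units: 0.22 m is 0.2933, -0.004 m is -0.0053.

Emit:
jog_arm --pt "0 0 0 0.02 -0.0013 -0.0013 0" --pt "0 0 0 0.0467 -0.004 -0.0013 0" --pt "0 0 0 0.08 -0.008 -0.0013 0" --pt "0 0 0 0.1133 -0.008 -0.0013 0" --pt "0 0 0 0.1467 -0.008 -0.0013 0" --pt "0 0 0 0.18 -0.008 -0.0013 0" --pt "0 0 0 0.2133 -0.008 -0.0013 0" --pt "0 0 0 0.2467 -0.008 -0.0013 0" --pt "0 0 0 0.2733 -0.0067 -0.0013 0" --pt "0 0 0 0.2933 -0.0053 -0.0013 0"

```text
clock: 9.72
eef_pos: [0.4892, 0.0866, 0.009]
tool_rot: [0.566, 0.825, 0.0, 0.003]
ft_force: [1.2, -2.6, 3.6]
grip_width: -0.0
grasp_force: 2.3
```

```bash
python3 - <<'E'
from h import *
where();plan((.062,.047),8.35,.010)
E
```

```text
pen -0.0653 0.035 z 0.009
[0.003 0.004 0.001] [ 0.1276  0.0068 -0.0015] t 9.725
```

In the tool's units: 0.125 m is 0.1667, 0.122 m is 0.1627.

Emit:
jog_arm --pt "0 0 0 0.02 0.0013 -0.0013 0" --pt "0 0 0 0.0467 0.004 -0.0013 0" --pt "0 0 0 0.08 0.0067 -0.0013 0" --pt "0 0 0 0.1133 0.008 -0.0013 0" --pt "0 0 0 0.14 0.008 -0.0013 0" --pt "0 0 0 0.1547 0.008 -0.0013 0" --pt "0 0 0 0.1627 0.008 -0.0013 0" --pt "0 0 0 0.1667 0.008 -0.0013 0" --pt "0 0 0 0.1667 0.008 -0.0013 0"

```text
clock: 10.85
eef_pos: [0.45, 0.2047, 0.0092]
tool_rot: [0.566, 0.824, 0.0, 0.002]
ft_force: [0.1, -0.1, 2.5]
grip_width: -0.0
grasp_force: 1.0
```

Emit:
jog_arm --pt "0 0 0 -0.0267 0 0 0" --pt "0 0 0 -0.0333 0 -0.0667 0" --pt "0 0 0 -0.0333 0 -0.1333 0" --pt "0 0 0 -0.0333 0 -0.1333 0"

```text
clock: 11.35
eef_pos: [0.4617, 0.1826, 0.113]
tool_rot: [0.566, 0.824, 0.004, 0.004]
ft_force: [0.3, -0.3, -0.8]
grip_width: -0.0001
grasp_force: 0.0
```

```bash
python3 - <<'E'
from h import *
where()
a=np.array([-.419,.126]);e=np.array([-.205,.02]);d=e-a;d/=np.hypot(*d);dev=np.degrees(np.arctan2(d[1],d[0]))
print(dev,a-.048*d);plan(a-.048*d,dev,.1)
E
```

```text
pen 0.0344 0.0408 z 0.113
-26.350461245948594 [-0.4620126   0.14730531]
[ 0.011 -0.001  0.605] [-0.4757 -0.1775  0.012 ] t 11.35
```

In the tool's units: -0.475 m is -0.6333, -0.177 m is -0.236, 0.605 rad is 0.1926.

Emit:
jog_arm --pt "0.0032 0 0.1926 -0.6333 -0.236 0.0133 0" --pt "0.0032 0 0.1926 -0.6333 -0.236 0.0133 0" --pt "0.0032 0 0.1926 -0.6333 -0.236 0.0133 0" --pt "0.0032 0 0.1926 -0.6333 -0.236 0.0133 0" --pt "0.0032 0 0.1926 -0.6333 -0.236 0.0133 0" --pt "0.0032 0 0.1926 -0.6333 -0.236 0.0133 0" --pt "0.0032 0 0.1926 -0.6333 -0.236 0.0133 0" --pt "0.0032 0 0.1926 -0.6333 -0.236 0.0133 0" --pt "0.0032 0 0.1926 -0.6333 -0.236 0.0133 0" --pt "0.0032 0 0.1926 -0.6333 -0.236 0.0133 0"

```text
clock: 12.6
eef_pos: [0.4633, -0.3249, 0.0987]
tool_rot: [0.786, 0.618, -0.003, -0.003]
ft_force: [-0.5, 0.0, -0.1]
grip_width: -0.0
grasp_force: 0.0
```

```bash
python3 - <<'E'
from h import *
where();plan((-.462,.1473),-26.35,.010)
a=bot.camera('top')[170:310,75:335];b=bot.camera('wrist')
cv2.imwrite('pics/d.png',np.vstack([cv2.resize(a,(512,276)),cv2.copyMakeBorder(cv2.resize(b,(408,306)),0,0,0,104,0)])[:,:,::-1])
E
```

```text
pen -0.461 0.1507 z 0.0987
[-0.009  0.002 -0.   ] [0.0008 0.0043 0.0887] t 12.6
```

View pics/d.png

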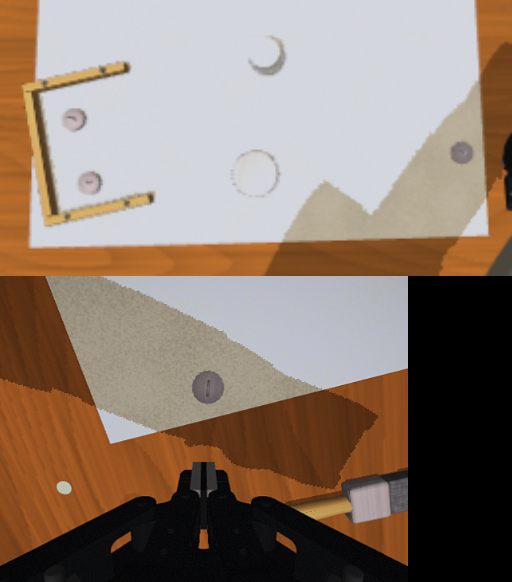

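Both swept caps are inside the pen, at (73,119) and (90,183). Cap C at wrist (208,387) is straight ahead of the fingers at (204,465), and the brush lies well behind on the right. Descend and do leg 1.

In the tool's units: 0.088 m is 0.1173, 0.004 m is 0.0053, -0.009 rad is -0.0029.

Emit:
jog_arm --pt "-0.0029 0.0006 0 0 0.0053 0.0667 0" --pt "-0.0029 0.0006 0 0 0.0053 0.1067 0" --pt "-0.0029 0.0006 0 0 0.0053 0.1173 0" --pt "-0.0029 0.0006 0 0 0.0053 0.1173 0" --pt "-0.0029 0.0006 0 0 0.0053 0.1173 0"

```text
clock: 13.32
eef_pos: [0.4691, -0.3268, 0.0139]
tool_rot: [0.785, 0.619, 0.001, 0.003]
ft_force: [0.5, 0.6, 1.1]
grip_width: -0.0002
grasp_force: 0.0
```

```bash
python3 - <<'E'
from h import *
where();plan((-.231,.033),-26.35,.010)
E
```

```text
pen -0.4641 0.1455 z 0.0139
[0.006 0.003 0.002] [ 0.2588 -0.0022  0.0031] t 13.325
```

In the tool's units: 0.2 m is 0.2667, 0.18 m is 0.24.

Emit:
jog_arm --pt "0 0 0 0.0133 -0.0013 0.0027 0" --pt "0 0 0 0.0267 -0.0013 0.004 0" --pt "0 0 0 0.0467 -0.0013 0.004 0" --pt "0 0 0 0.0733 -0.0013 0.004 0" --pt "0 0 0 0.1067 -0.0013 0.004 0" --pt "0 0 0 0.14 -0.0013 0.004 0" --pt "0 0 0 0.1733 -0.0013 0.004 0" --pt "0 0 0 0.2067 -0.0013 0.004 0" --pt "0 0 0 0.24 -0.0013 0.004 0" --pt "0 0 0 0.2667 -0.0013 0.004 0"

```text
clock: 14.58
eef_pos: [0.5143, -0.1302, 0.0094]
tool_rot: [0.785, 0.619, 0.0, 0.003]
ft_force: [-0.9, -0.4, 1.9]
grip_width: -0.0
grasp_force: 1.4
```

Emit:
jog_arm --pt "0 0 0 0.024 0 0 0" --pt "0 0 0 0.04 0 0 0" --pt "0 0 0 0.0507 0 0 0" --pt "0 0 0 0.0573 0 0 0" --pt "0 0 0 0.0613 0 0 0" --pt "0 0 0 0.0613 0 0 0"

```text
clock: 15.32
eef_pos: [0.525, -0.0874, 0.0092]
tool_rot: [0.786, 0.618, 0.0, 0.002]
ft_force: [-0.7, -1.6, 5.1]
grip_width: 0.0002
grasp_force: 2.8
```

Emit:
jog_arm --pt "0 0 0 -0.02 0 0 0" --pt "0 0 0 -0.04 0 -0.0267 0" --pt "0 0 0 -0.04 0 -0.08 0" --pt "0 0 0 -0.04 0 -0.08 0"

```text
clock: 15.82
eef_pos: [0.5193, -0.1172, 0.0712]
tool_rot: [0.786, 0.618, 0.002, 0.004]
ft_force: [0.7, 0.5, -0.1]
grip_width: 0.0001
grasp_force: 0.0
```

```bash
python3 - <<'E'
from h import *
where()
b=bot.camera('wrist');cv2.imwrite('pics/w3.png',b[:,:,::-1])
E
```

```text
pen -0.2708 0.0505 z 0.0712
```

View pics/w3.png

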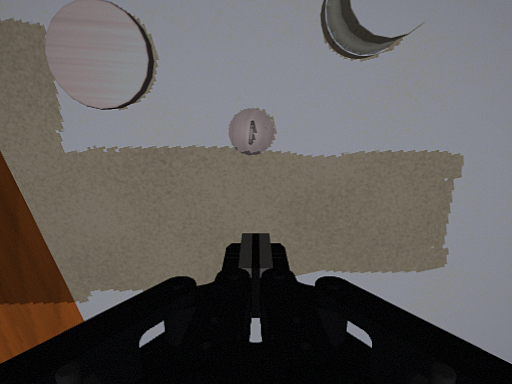

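Cap C stopped at wrist pixel (252,131), before the lid (100,55) and the pot (365,25). I'll localize it and turn toward the pen.

```bash
python3 - <<'E'
from h import *
w=px2w([(252,131)],.010,bot.calibration('wrist'))[0]-O
p=np.array([w@EX,w@EY]);e=np.array([.07,.003]);d=e-p;L=np.hypot(*d);d/=L;dev=np.degrees(np.arctan2(d[1],d[0]))
print(p,dev,L,p-.045*d); plan(p-.045*d,dev,.07);plan(p-.045*d,dev,.010)
E
```

```text
[-0.2205474   0.02982324] -5.274577089135064 0.2917829344448865 [-0.26535686  0.03396004]
[ 0.005  0.002 -0.368] [ 0.0121  0.0138 -0.0004] t 15.875
[ 0.005  0.002 -0.368] [0.0121 0.0135 0.0596] t 15.875
```

In the tool's units: 0.06 m is 0.08, 0.05 m is 0.0667, -0.368 rad is -0.1171.

Emit:
jog_arm --pt "0.001 0.0006 -0.1171 0.016 0.0187 0 0" --pt "0.001 0.0006 -0.1171 0.016 0.0187 0 0" --pt "0.001 0.0006 -0.1171 0.016 0.0187 0.0267 0" --pt "0.001 0.0006 -0.1171 0.016 0.0187 0.0667 0" --pt "0.001 0.0006 -0.1171 0.016 0.0187 0.08 0" --pt "0.001 0.0006 -0.1171 0.016 0.0187 0.08 0"

```text
clock: 16.62
eef_pos: [0.5325, -0.1077, 0.0074]
tool_rot: [0.659, 0.752, -0.001, -0.002]
ft_force: [-1.4, 0.6, 0.3]
grip_width: -0.0004
grasp_force: 0.0
```

```bash
python3 - <<'E'
from h import *
where();plan((.045,.0055),-5.27,.010)
E
```

```text
pen -0.2643 0.0355 z 0.0074
[-0.004 -0.001  0.001] [ 0.3108  0.0018 -0.0024] t 16.625
```

In the tool's units: 0.19 m is 0.2533, 0.175 m is 0.2333.

Emit:
jog_arm --pt "0 0 0 0.0133 0.0027 -0.004 0" --pt "0 0 0 0.0267 0.0027 -0.004 0" --pt "0 0 0 0.0467 0.0027 -0.004 0" --pt "0 0 0 0.0733 0.0027 -0.004 0" --pt "0 0 0 0.1067 0.0027 -0.004 0" --pt "0 0 0 0.14 0.0027 -0.004 0" --pt "0 0 0 0.1733 0.0027 -0.004 0" --pt "0 0 0 0.2067 0.0027 -0.004 0" --pt "0 0 0 0.2333 0.0027 -0.004 0" --pt "0 0 0 0.2533 0.0027 -0.004 0"

```text
clock: 17.88
eef_pos: [0.5115, 0.0819, 0.0128]
tool_rot: [0.659, 0.752, -0.0, 0.001]
ft_force: [0.1, -3.8, 5.4]
grip_width: 0.0002
grasp_force: 3.4
```

```bash
python3 - <<'E'
from h import *
where();plan((.045,.0055),-5.27,.010)
b=bot.camera('wrist');cv2.imwrite('pics/w4.png',b[:,:,::-1])
E
```

```text
pen -0.0748 0.0143 z 0.0128
[0.002 0.002 0.002] [ 0.1201 -0.002   0.0025] t 17.875
```

View pics/w4.png

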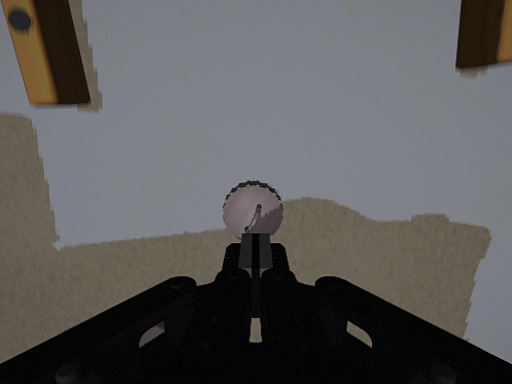

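The cap (253,210) is centred but the tips ride slightly high. I'll back off, lower 4 mm and finish the push between the other two caps.

In the tool's units: 0.114 m is 0.152, 0.107 m is 0.1427.

Emit:
jog_arm --pt "0 0 0 -0.016 -0.0013 0 0" --pt "0 0 0 -0.016 -0.0013 0.0053 0" --pt "0 0 0 0.0027 -0.0027 0.0053 0" --pt "0 0 0 0.0227 -0.0027 0.0053 0" --pt "0 0 0 0.0493 -0.0027 0.0053 0" --pt "0 0 0 0.08 -0.0027 0.0053 0" --pt "0 0 0 0.1067 -0.0027 0.0053 0" --pt "0 0 0 0.128 -0.0027 0.0053 0" --pt "0 0 0 0.1427 -0.0027 0.0053 0" --pt "0 0 0 0.152 -0.0027 0.0053 0"

```text
clock: 19.18
eef_pos: [0.4941, 0.1942, 0.0076]
tool_rot: [0.659, 0.752, -0.0, 0.0]
ft_force: [0.8, -0.4, -0.2]
grip_width: -0.0001
grasp_force: 0.1
```

Emit:
jog_arm --pt "0 0 0 0.004 0 0 0" --pt "0 0 0 0.004 0 0 0" --pt "0 0 0 -0.0267 0 0 0" --pt "0 0 0 -0.04 0 -0.0667 0" --pt "0 0 0 -0.04 0 -0.1333 0" --pt "0 0 0 -0.2 0 -0.2 0" --pt "0 0 0 -0.2667 0 -0.2 0" --pt "0 0 0 -0.3333 0 -0.2 0" --pt "0 0 0 -0.4 0 -0.2 0" --pt "0 0 0 -0.4 0 -0.2 0"

```text
clock: 20.42
eef_pos: [0.5334, -0.1078, 0.1582]
tool_rot: [0.661, 0.75, -0.0, 0.001]
ft_force: [0.2, 1.0, 0.8]
grip_width: -0.0001
grasp_force: 0.0
```

```bash
python3 - <<'E'
from h import *
where()
a=bot.camera('top')
cv2.imwrite('pics/e.png',cv2.resize(a[100:310,65:395],None,fx=2.4,fy=2.4)[:,:,::-1])
E
```

```text
pen -0.2647 0.0346 z 0.1582
```

View pics/e.png

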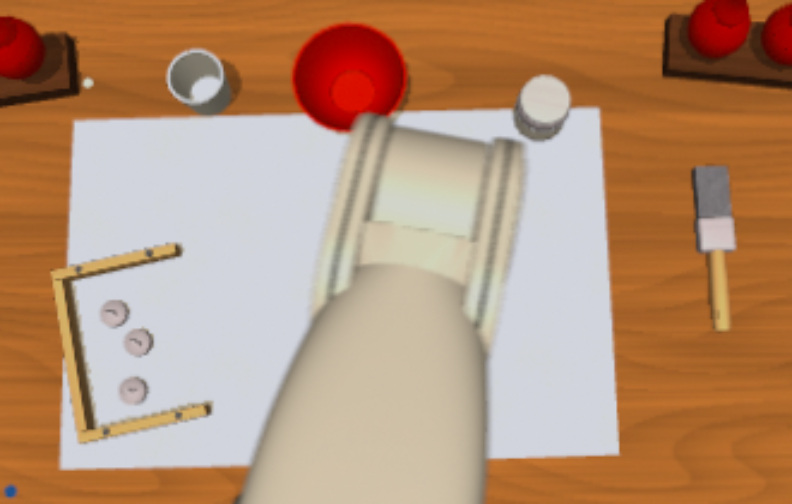

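All three caps are well inside the pen, at (115,312), (138,341) and (133,390). The arm hides the lid and pot, so I'll move it clear and compare those areas numerically with the first picture.

In the tool's units: -0.24 m is -0.32, -0.18 m is -0.24.

Emit:
jog_arm --pt "0 0 0 -0.08 0 -0.0267 0" --pt "0 0 0 -0.16 0 -0.0533 0" --pt "0 0 0 -0.24 0 -0.0533 0" --pt "0 0 0 -0.32 0 -0.0533 0" --pt "0 0 0 -0.32 0 -0.0533 0" --pt "0 0 0 -0.32 0 -0.0533 0"

```text
clock: 21.22
eef_pos: [0.5642, -0.3416, 0.1972]
tool_rot: [0.66, 0.752, -0.0, -0.001]
ft_force: [0.0, 0.4, 0.3]
grip_width: 0.0002
grasp_force: 0.0
```

```bash
python3 - <<'E'
from h import *
c=bot.calibration('top');g=lambda i:cv2.cvtColor(i,cv2.COLOR_RGB2GRAY).astype(np.float32)
n=g(bot.camera('top'));o=g(cv2.imread('pics/top0.png')[:,:,::-1].copy())
for k,(x,y,r) in dict(pot=(211,198,18),lid=(204,258,18),cup=(147,133,18),bowl=(211,133,28),pen=(120,243,45)).items():
    A_,B_=[i[y-r:y+r,x-r:x+r] for i in(o,n)]
    print(k,cv2.phaseCorrelate(A_,B_),np.abs(A_-B_).mean().round(2),np.abs(A_-B_).max())
f=lambda L:(np.array(L,float)+.5)/2.4-.5+[65,100]
d=px2w(f([(115,312),(138,341),(133,390)]),.009,c)-O
print(np.c_[d@EX,d@EY].round(3))
E
```

```text
pot ((-0.009161509235212861, 0.018113884653594425), 0.9919482274555865) 2.99 5.0
lid ((-0.02478754370141445, 0.008232546420845921), 0.9866132394031242) 3.01 5.0
cup ((-0.006610995019105559, 0.014177166929087548), 1.0089009602864583) 1.97 4.0
bowl ((0.03810528640267563, 0.0005076817658569155), 0.9920944362216526) 1.68 6.0
pen ((0.09357170359356104, 0.09101536710891622), 0.8431368126103908) 4.77 120.0
[[ 0.087 -0.038]
 [ 0.067 -0.   ]
 [ 0.082  0.052]]
```

The caps are at least 50 mm inside the open side, and the lid, pot, cup and bowl have not moved. Handing in.

```bash
python3 -c "
from workcell import bot
print(bot.job_done())"
```

```text
the job is handed in; nothing more can be done
None
```

All three caps were swept fully inside the pen with closed fingers and the job was handed in at about 21 s; pictures show the jar lid, paint pot, cup and bowl unmoved, and the varnish can and brush looked undisturbed.

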